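# Push a sensor module home down the lane of a test fixture

### The job

Using only the fingers as a pusher, slide the grey die-cast module down the lane of the test fixture until it is fully home, square against the contact block at the lane's end, without anything touching either guide rail. It stands crooked and off-centre in front of the lane, so line it up before it goes in, and never lift or tip it. Then press the fixture's start key all the way down and let go. Leave the other things on the plate and the bench where they are.

Things in the scene. Friction and masses are not known exactly. Their poses are not given: they have to be found in the camera images.
- fixture: Test fixture: aluminium base plate 470 x 290 x 10 mm fixed to the table. Origin: centre of its underside. x runs along the lane from the bare entry area (x -235 to -10 mm) to the contact block, y to the left of that, z up. Lane centre line: y = 0; rail inner faces at y = +52 and -52 mm. Black contact block closes the lane: 30 x 128 mm, top 46 mm above the table, front face at x = 165 mm.
- rail_left: Left guide rail: straight steel bar 170 long x 12 wide x 22 mm tall, standing on the plate (its top 32 mm above the table), parallel to the lane. Origin: centre of its underside, at x = 75, y = 58 mm, z = 10 mm of the fixture. Same axes as the fixture.
- rail_right: Right guide rail: same bar, origin at x = 75, y = -58 mm, z = 10 mm of the fixture. Same axes as the fixture.
- module: The module: closed grey die-cast box with an aluminium lid and a round green board let into it; 110 long (x), 84 wide (y), 50 mm tall, 0.3 to 0.65 kg, friction about 0.6. Origin: centre of its underside. Starts loose on the entry area, up to 32 mm off the centre line and up to 0.3 rad askew, +x end towards the lane. Too wide to grasp; it slides on the plate.
- home (a point): Where the origin of the module lies when the module is fully home: on the lane's centre line at x = 110 mm of the fixture, on the plate's top face, with the module's front end against the contact block. Axes as the fixture.
- start_key_top (a point): Centre of the top of the start key: a round grey push key 28 mm across in a black round housing 44 mm across, on the plate left of the lane at x = 30, y = 108 mm of the fixture; its top is 32 mm above the table, 10 mm above the housing.
- start_key (a joint): Travel of the start key: 0 = up, 0.006 m = fully down; it springs back. Starts to move at about 1.5 N, fully down at about 5 N.
- adapter: Brass adapter standing on the plate right of the right rail, 26 mm across, 32 mm tall. Origin: centre of its underside. A bystander: leave alone.
- sensor_a: Round sensor, 36 mm across, 14 mm tall, lying on the plate right of the right rail. Origin: centre of its underside. A bystander: leave alone.
- weight: Steel cylinder weight, 28 mm across, 35 mm tall, on the plate left of the left rail near the far end. Origin: centre of its underside. A bystander: leave alone.
- sensor_b: Round sensor, 36 mm across, 14 mm tall, on the table to the robot's left. Origin: centre of its underside. A bystander: leave alone.
- screwdriver: Screwdriver 170 mm long lying on the table to the robot's left. A bystander: leave alone.
- jar: Closed jar, 56 mm across, 70 mm tall, on the table to the robot's right. Origin: centre of its underside. A bystander: leave alone.
- spool: Dark metal ring, 60 mm across, 35 mm tall, on the table to the robot's right. Origin: centre of its underside. A bystander: leave alone.
Things that resemble listed ones, but are neither listed nor needed, are in the scene too. Leave any brown look-alike of the module alone.

How it is judged (in metres and radians):
On the way, in this order (a step that is already met when the one before it is completed fails the run):
1. the module is home against the contact block (x of module in the frame of fixture above 0.106 m and y of module in the frame of fixture between -0.01 and 0.01 m and angle between the x axis of module and the x axis of fixture, either way round below 0.07 rad and linear speed of module below 0.02 m/s), for 0.2 s.
2. the start key is pressed all the way down (value of joint start_key above 0.005 m), for 0.05 s.
At the end, for the whole second after the job is handed in: The module is at rest flat on the plate, its front end within 5 mm of the contact block, within 10 mm of the lane's centre line and within 0.07 rad of its direction, and the start key is up again (x of module in the frame of fixture above 0.105 m and y of module in the frame of fixture between -0.01 and 0.01 m and angle between the x axis of module and the x axis of fixture, either way round below 0.07 rad and angle between module's own z axis and vertical below 0.05 rad and linear speed of module below 0.01 m/s and value of joint start_key below 0.002 m); the robot touches nothing.
It fails at once if something touches a guide rail (over 0.3 N) (contact force between any of rail_left, rail_right and anything else above 0.3 N).
It fails at once if the module is lifted (over 8 mm) or tipped (over 0.15 rad) (z of module in the frame of fixture above 0.018 m or angle between module's own z axis and vertical above 0.15 rad).
It fails at once if the start key is pressed while the module is not home (value of joint start_key above 0.003 m and x of module in the frame of fixture below 0.1 m).
It fails at once if a bystander is moved by more than 15 mm (distance of any of adapter, sensor_a, weight, sensor_b, screwdriver, jar, spool from where it was at the start of the episode above 0.015 m).
It fails at once if a bystander is knocked over (angle between any of adapter, sensor_a, weight, sensor_b, jar, spool's own z axis and vertical above 0.5 rad).
It also fails if it takes over 72 s, if anything falls off the work surface, if the arm or the gripper's body presses on something with over 40 N, if the wrist force passes 120 N, or if a joint passes its speed limit or range.

### The arm

A 7-joint arm with a two-finger parallel gripper is mounted at the origin on the work surface. World frame = base frame: x ahead of the robot, y to its left, z up, the work surface at z = 0. Lengths are in mm, angles in degrees, forces in N, time in s.
With the tool pointing down it reaches from about 400 to 875 mm from the base axis. Payload 19.3 kg.
Tool frame: the origin (TCP) lies midway between the tips of the shut fingers; the grasp point (between the pads) lies 19 mm behind it (manip.tcp_to_grasp is the distance from the TCP to the grasp point, in mm); z points along the fingers, y is the direction in which the jaws open and shut (so a half turn about z gives the same grasp; the last joint's range is limited). The gripper opens to 85 mm and grips with 20 to 120 N. Pads are 22 mm wide; open, the fingers measure 114 mm over their backs; the gripper's body (76 mm by 85 mm) begins 54 mm behind the grasp point. The pads swing forward as they close: fully open they stand 13 mm farther back than shut.
Start: joints at [66.222, 29.874, -2.08, 91.645, 1.215, 58.505, -6.463], TCP at [211.227, -588.215, 208.691] pointing down, gripper open.
Joint ranges: [-166.77, 166.77], [-17.47, 122.26], [-85.68, 81.53], [9.62, 139.38], [-72.42, 252.41], [9.2, 110.78], [-144.41, 144.41]. Speed limits (degrees/s): [108.29, 108.29, 136.94, 136.94, 172.46, 172.46, 172.46].

### API

Orientations are given as [roll, pitch, yaw] about the fixed x, y, z axes, in that order (R = Rz(yaw) Ry(pitch) Rx(roll)).
In Python, from rig import status, eyes, manip gives the robot as it stands.
- The arm moves only by the tool send_rows, never from a script. Its argument "plan" is a list of rows, each a list of 7 numbers: the opening, from -1 (shut) to 1 (fully open), then the shift along the world's x, y, z in cm, then the turn, a rotation vector about the world's x, y, z in rad. A call has 1 to 10 rows; each row shifts and turns the pose as measured when the row begins; what a row does not reach is not made up. A row lasts 1/10 s, in which the tool goes at most 50 mm and 8.59 degrees, less where a joint would pass 70% of its speed; a pose out of reach is approached as far as the arm can. A call with a gripper value outside its range is refused whole. The fingers move at their own pace and stop on an object; "newtons" is the grip in N (left out, the last holds). Time passes only in rows, so rows that do not move let the fingers close. It gives the time, the measured TCP pose, the force and the opening at its end, in the units of the state.
- status.get_state(): the state, without advancing time (a new reading comes with each control period).
- eyes.snapshot(name): name is "scene" or "side" or "wrist"; returns the picture (480x640x3 uint8, red, green, blue); there is no depth.
- eyes.get_calibration(name): a dict with "fx", "fy", "cx", "cy" (pixels), "world_to_cam" (4x4, takes a point from world to camera coordinates); the wrist camera has in their place "hand_eye" (4x4, takes a point from camera to tool coordinates, whose origin is the TCP and whose axes are the flange's). Camera axes: x right, y down, z forward; pixel columns grow to the right and rows downward; lengths in mm; the calibration is good to about 2 mm. A picture is of the moment at which its call begins: read the wrist's pose just before it. get_calibration takes no time and is no camera call.
- manip.close_job(): hands the job in, once; it reports no verdict.
Trained networks look in the newest picture that a camera, given by its name, has taken for a name from the list of things; names that differ only in an ending like _2 or _b are one class to them, and where a whole thing is asked for, a point or a joint stands for the part that bears it (a point fixed in the world has none). Each returns a list of dicts, best first, with "conf" (0 to 1); they miss things now and then, are a little off and sometimes report something else, mostly with a low value. They report only what shows in the picture. A call takes as long as a camera call. They do not tell look-alikes from the thing itself.
- eyes.search_frame(camera, thing): "bbox" ([left, top, right, bottom] in pixels, round what is visible of it).
- eyes.trace(camera, thing): "mask" (480x640 bool, what is visible of it) and "bbox" ([left, top, right, bottom] in pixels, round what is visible of it).
The state is a dict: "t": time; "q": joint angles; "dq": joint speeds; "effort": joint torques, N m; "tool_pos": TCP position; "tool_rot": TCP orientation; "force": force on the tool from outside, world axes, zero at the start; "wrist_torque": the same for the moment, N m; "width": opening from 0.0 (shut) to 1.0 (fully open).
Only numpy, scipy, OpenCV 4.12 (cv2) and the standard library are available. Lean on these libraries where they do the work, as an engineer would, in place of code of your own. Each camera call takes 0.05 s, during which the arm holds its last target.

## Working session

There is one attempt and no reset: what is moved stays moved. The work goes in short steps, Python scripts to look and compute and a tool call to move; the robot and the scene stay as the last step left them, time stands still between calls to the robot, and variables do not carry over. Pictures are saved under pics/ and viewed, and the job is handed in when it is done.

Besides the shell and the picture viewer there is one more tool, called after "Request:" as name(argument=value, ...), one argument or row to a line, values as JSON. send_rows: Moves the arm, as the interface text tells. Its arguments: {"type":"object","properties":{"plan":{"type":"array","items":{"type":"array","items":{"type":"number"}}},"newtons":{"type":"number"}},"required":["plan"]}

```bash
ls; mkdir -p pics; python3 - <<'E'
from rig import status, eyes, manip
import cv2
s=status.get_state(); print({k:s[k] for k in ('t','tool_pos','tool_rot','force','width')})
for n in ("scene","side"):
    im=eyes.snapshot(n); cv2.imwrite(f"pics/{n}0.png",im[:,:,::-1])
    c=eyes.get_calibration(n); print(n,c)
    for th in ("module","fixture","start_key","rail_left","rail_right","adapter"):
        print(th,[(d['bbox'],round(d['conf'],2)) for d in eyes.search_frame(n,th)])
print(eyes.get_calibration("wrist"))
E
```

```text
pics
{'t': 0.0, 'tool_pos': array([ 211.07422824, -587.87221033,  208.10954934]), 'tool_rot': array([-1.79931559e+02,  5.08836920e-03,  1.97514732e+01]), 'force': array([-0.70823645, -0.58567189,  0.45313113]), 'width': 0.9992031713740941}
scene {'fx': 509.1102915790936, 'fy': 509.1102915790936, 'cx': 320.06654227235543, 'cy': 245.1984414679751, 'world_to_cam': array([[ 7.36249166e-01,  6.76690782e-01, -5.17213863e-03,
        -3.66630602e+02],
       [ 5.91423309e-01, -6.47153759e-01, -4.81051434e-01,
        -3.01110508e+02],
       [-3.28870240e-01,  3.51114794e-01, -8.76677117e-01,
         1.49495124e+03],
       [ 0.00000000e+00,  0.00000000e+00,  0.00000000e+00,
         1.00000000e+00]])}
module [([285.0, 251.1, 339.1, 305.4], 0.92), ([232.3, 195.9, 269.1, 246.4], 0.73), ([239.9, 170.0, 433.7, 360.2], 0.39)]
fixture [([241.3, 169.4, 432.7, 362.4], 0.58)]
start_key [([308.3, 214.9, 315.0, 228.5], 0.61)]
rail_left [([321.5, 194.7, 360.8, 248.4], 0.96)]
rail_right [([356.4, 216.6, 393.8, 268.7], 0.71), ([159.4, 338.4, 189.1, 367.1], 0.46), ([381.5, 252.5, 391.2, 270.0], 0.27)]
a
[... 632 characters left out ...]
]
fixture [([198.6, 204.9, 375.1, 348.9], 0.81)]
start_key [([331.6, 262.3, 346.8, 272.9], 0.39)]
rail_left [([302.1, 250.8, 326.5, 307.1], 0.85)]
rail_right [([252.8, 244.0, 277.5, 284.7], 0.95)]
adapter [([241.9, 247.5, 252.7, 267.2], 0.71)]
{'fx': 431.1947449840294, 'fy': 431.1947449840294, 'cx': 321.44381720262015, 'cy': 243.69893120457365, 'hand_eye': array([[-3.99175662e-04, -9.48478318e-01, -3.16841793e-01,
         8.11093523e+01],
       [ 9.99999128e-01,  2.03002516e-05, -1.32062648e-03,
         9.80892723e-01],
       [ 1.25901755e-03, -3.16842043e-01,  9.48477482e-01,
        -1.64730343e+02],
       [ 0.00000000e+00,  0.00000000e+00,  0.00000000e+00,
         1.00000000e+00]])}
```

View pics/scene0.png

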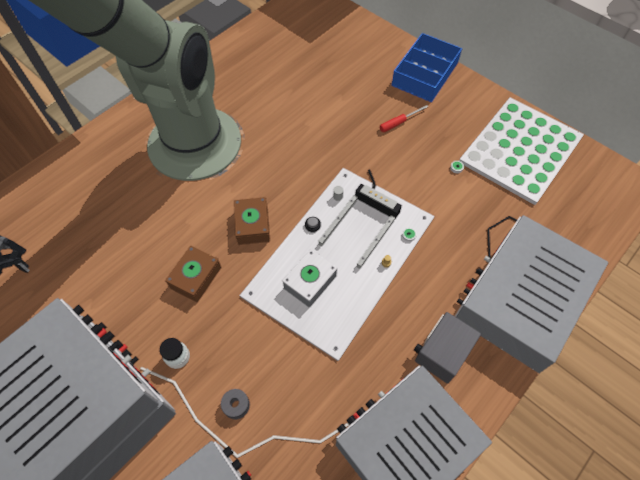

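View pics/side0.png

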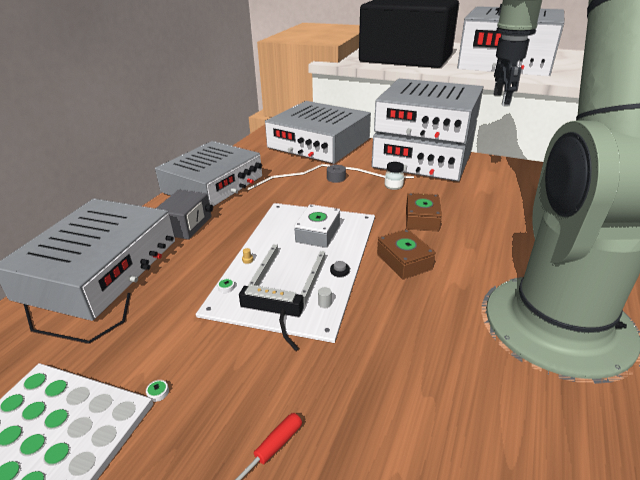

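```bash
cat > h.py <<'E'
import numpy as np, cv2
from rig import status, eyes, manip
def cal(n, st=None):
    c=eyes.get_calibration(n)
    K=np.array([[c['fx'],0,c['cx']],[0,c['fy'],c['cy']],[0,0,1]])
    if 'world_to_cam' in c: return K,np.array(c['world_to_cam'])
    from scipy.spatial.transform import Rotation as R
    T=np.eye(4); T[:3,:3]=R.from_euler('xyz',st['tool_rot'],degrees=True).as_matrix(); T[:3,3]=st['tool_pos']
    return K,np.linalg.inv(T@np.array(c['hand_eye']))
def proj(P,K,W):
    P=np.atleast_2d(P); p=(W[:3,:3]@P.T+W[:3,3:4]); p=K@p; return (p[:2]/p[2]).T
def back(uv,z,K,W):
    uv=np.atleast_2d(uv); R=W[:3,:3]; t=W[:3,3]; o=-R.T@t
    d=(R.T@np.linalg.inv(K)@np.c_[uv,np.ones(len(uv))].T).T
    s=(z-o[2])/d[:,2]; return o+d*s[:,None]
def pose(x,y,a):
    c,s=np.cos(a),np.sin(a); T=np.eye(4); T[:2,:2]=[[c,-s],[s,c]]; T[:2,3]=[x,y]; return T
def tf(T,P): P=np.atleast_2d(P); return P@T[:3,:3].T+T[:3,3]
E
python3 - <<'E'
from h import *
for n in ("scene","side"):
    im=eyes.snapshot(n)
    K,W=cal(n)
    for th in ("fixture","module","rail_left","rail_right","start_key"):
        for d in eyes.trace(n,th)[:2]:
            m=d['mask'].astype(np.uint8)
            cnt=max(cv2.findContours(m,0,2)[0],key=cv2.contourArea)
            z={'fixture':10,'module':60,'start_key':32}.get(th,32)
            (c,sz,a)=cv2.minAreaRect(cnt)
            hull=cv2.convexHull(cnt)
            ap=cv2.approxPolyDP(hull,4,True)[:,0]
            M=cv2.moments(m)
            print(n,th,round(d['conf'],2),'cen',back([M['m10']/M['m00'],M['m01']/M['m00']],z,K,W).round(0)[0,:2])
            print(np.c_[ap,back(ap,z,K,W)[:,:2]].round(0).tolist())
E
```

```text
scene fixture 0.86 cen [577.  -9.]
[[370.0, 171.0, 449.0, 260.0], [434.0, 220.0, 678.0, 251.0], [337.0, 360.0, 739.0, -205.0], [241.0, 294.0, 456.0, -241.0], [344.0, 169.0, 391.0, 216.0]]
scene module 0.89 cen [ 353. -292.]
[[190.0, 246.0, 289.0, -248.0], [216.0, 257.0, 360.0, -225.0], [221.0, 266.0, 387.0, -234.0], [198.0, 301.0, 416.0, -331.0], [166.0, 283.0, 324.0, -353.0]]
scene module 0.64 cen [ 568. -111.]
[[312.0, 250.0, 520.0, -53.0], [337.0, 269.0, 600.0, -50.0], [308.0, 306.0, 614.0, -167.0], [286.0, 290.0, 548.0, -173.0], [283.0, 281.0, 526.0, -161.0]]
scene rail_left 0.71 cen [499.  69.]
[[356.0, 197.0, 487.0, 155.0], [321.0, 244.0, 514.0, -14.0], [327.0, 229.0, 496.0, 29.0]]
scene rail_right 0.86 cen [613.  85.]
[[393.0, 217.0, 599.0, 172.0], [359.0, 268.0, 630.0, -1.0], [359.0, 260.0, 615.0, 16.0]]
scene start_key 0.64 cen [456.  18.]
[[317.0, 220.0, 458.0, 31.0], [316.0, 227.0, 471.0, 14.0], [308.0, 226.0, 454.0, 2.0], [310.0, 218.0, 441.0, 24.0]]
side fixture 0.88 cen [544.  85.]
[[274.0, 203.0, 740.0, -201.0], [374.0, 216.0, 456.0, -237.0], [333.0, 342.0, 387.0, 227.
[... 172 characters left out ...]
9.0, 343.0, -128.0], [407.0, 195.0, 385.0, -292.0]]
side module 0.69 cen [545. -63.]
[[309.0, 205.0, 605.0, -147.0], [339.0, 210.0, 524.0, -152.0], [339.0, 224.0, 499.0, -89.0], [326.0, 247.0, 491.0, 12.0], [295.0, 240.0, 568.0, 13.0], [294.0, 225.0, 598.0, -45.0]]
side rail_left 0.64 cen [489.  92.]
[[323.0, 252.0, 505.0, -4.0], [305.0, 302.0, 471.0, 168.0], [301.0, 292.0, 492.0, 144.0]]
side rail_right 0.85 cen [605.  97.]
[[277.0, 245.0, 617.0, 11.0], [259.0, 285.0, 583.0, 157.0], [250.0, 285.0, 601.0, 164.0], [272.0, 245.0, 628.0, 15.0]]
side start_key 0.68 cen [451.  31.]
[[345.0, 262.0, 445.0, 13.0], [344.0, 270.0, 436.0, 41.0], [333.0, 268.0, 461.0, 44.0], [336.0, 261.0, 465.0, 17.0]]
```

```bash
python3 - <<'E'
from h import *
K,W=cal("scene")
for z in (100,200): print(z,back([[63,303],[170,410],[240,460],[175,340]],z,K,W).round(0).tolist())
print(proj([[211,-588,208]],K,W))
E
```

```text
100 [[214.0, -545.0, 100.0], [574.0, -531.0, 100.0], [747.0, -500.0, 100.0], [467.0, -430.0, 100.0]]
200 [[282.0, -538.0, 200.0], [608.0, -526.0, 200.0], [765.0, -497.0, 200.0], [512.0, -434.0, 200.0]]
[[ 20.39545795 296.34124837]]
```

Request:
send_rows(
  plan=[
    [0, 0, 2, 4, 0, 0, 0],
    [0, 0, 4, 2, 0, 0, 0],
    [0, 0, 4.5, 1, 0, 0, 0.1],
    [0, 2, 4, 0, 0, 0, 0.14],
    [0, 3.5, 3, 0, 0, 0, 0.14],
    [0, 3.5, 3, 0, 0, 0, 0.14],
    [0, 3.5, 3, 0, 0, 0, 0.14],
    [0, 4, 2.5, 0, 0, 0, 0.14],
    [0, 4, 2.5, 0, 0, 0, 0.14],
    [0, 4, 2, 0, 0, 0, 0.14],
  ],
)

```text
t: 2.3
tool_pos: [457.6, -273.5, 282.2]
tool_rot: [179.8, 0.4, 83.3]
force: [-0.8, -1.1, 0.2]
width: 0.496
```

Request:
send_rows(
  plan=[
    [0, 0.5, 4.5, 1, 0, 0, 0.13],
    [0, 0.5, 4.5, 0.5, 0, 0, 0.13],
    [0, 0.5, 4.5, 0.5, 0, 0, 0],
    [0, 0, 4.5, 0, 0, 0, 0],
    [0, 0, 4.5, 0, 0, 0, 0],
    [0, 0, 3, 0, 0, 0, 0],
    [0, 0, 0, 0, 0, 0, 0],
  ],
)

```text
t: 3.0
tool_pos: [475.9, -3.7, 302.7]
tool_rot: [179.6, 0.2, 99.6]
force: [0.3, -0.6, 0.1]
width: 0.503
```

```bash
python3 - <<'E'
from h import *
s=status.get_state(); print(s['t'],s['tool_pos'],s['tool_rot'],np.abs(s['dq']).max())
im=eyes.snapshot("wrist"); cv2.imwrite("pics/w1.png",im[:,:,::-1])
np.savez("w1.npz",im=im,pos=s['tool_pos'],rot=s['tool_rot'])
E
```

```text
3.0 [475.9408029   -3.74314455 302.73952235] [179.59244894   0.21597767  99.58317819] 1.9789973570026667
```

View pics/w1.png

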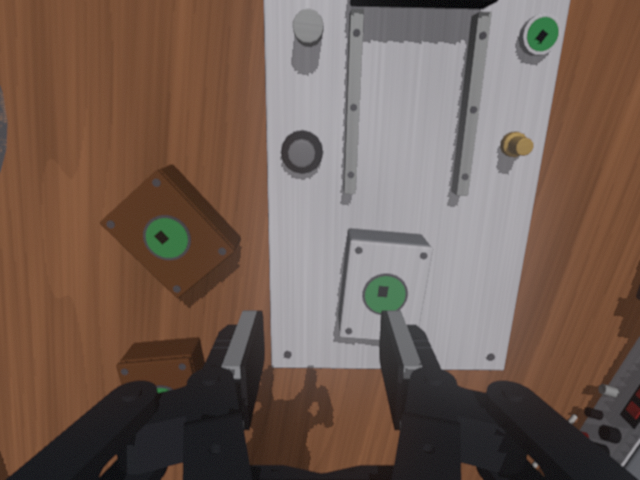

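```bash
python3 - <<'E'
import cv2
im=cv2.imread("pics/w1.png")
cv2.imwrite("pics/w1a.png",cv2.resize(im[215:375,265:465],None,fx=4,fy=3.75,interpolation=cv2.INTER_CUBIC)[:600])
cv2.imwrite("pics/w1b.png",cv2.resize(im[0:200,260:500],None,fx=3,fy=3,interpolation=cv2.INTER_CUBIC))
E
```

```text
(no output)
```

View pics/w1a.png

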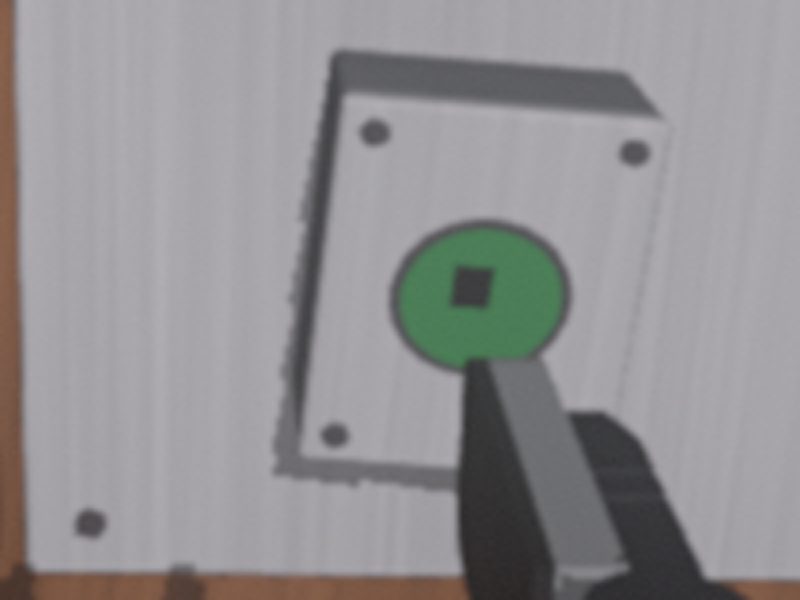

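View pics/w1b.png

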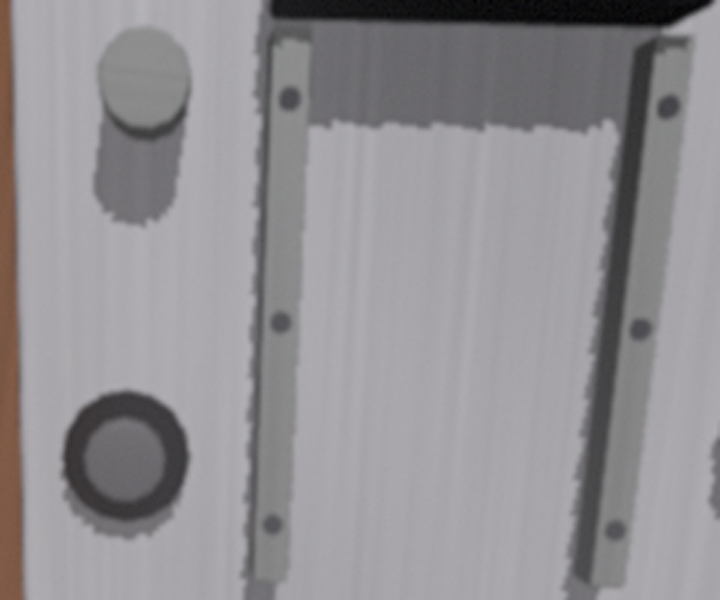

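```bash
python3 - <<'E'
from h import *
from scipy.optimize import least_squares
d=np.load("w1.npz"); K,W=cal("wrist",dict(tool_pos=d['pos'],tool_rot=d['rot']))
F=[((356.3,32.7),(None,58,32)),((353.7,107.3),(75,58,32)),((350.7,174.7),(None,58,32)),((482.7,35.7),(None,-58,32)),((473.3,109.7),(75,-58,32)),((465,176.7),(None,-58,32)),((301.7,153.3),(30,108,32)),((350.7,6),(165,None,46)),((481.7,8),(165,None,46))]
def r(p):
    Ti=np.linalg.inv(pose(*p)); o=[]
    for uv,q in F:
        w=tf(Ti,back(uv,q[2],K,W))[0]
        o+= [w[i]-q[i] for i in (0,1) if q[i] is not None]
    return o
s=least_squares(r,[566,7,1.7]); f=s.x; print('fix',f,np.degrees(f[2])); print(np.round(s.fun,1))
FT=np.linalg.inv(pose(*f))
c=tf(FT,back([(350.5,239.5),(431.5,247),(340,337.1),(385.5,294.2)],60,K,W)); print(c.round(1))
def rm(p):
    return (tf(pose(*p),[(55,42,60),(55,-42,60),(-55,42,60)])-c[:3])[:,:2].ravel()
s=least_squares(rm,[-100,0,0]); print('module in fix',s.x,np.degrees(s.x[2]),s.fun.round(1))
np.save("fix.npy",f)
# scene check
for n in("scene","side"):
    K,W=cal(n)
    print(n,proj(tf(pose(*f),[(30,108,32),(-235,145,10),(-235,-145,10),(235,145,10),(235,-145,10)]),K,W).round(0).tolist())
    print(proj(tf(pose(*f)@pose(*s.x),[(55,42,60),(55,-42,60),(-55,42,60),(-55,-42,60)]),K,W).round(0).tolist())
E
```

```text
fix [564.29357003   5.79773227   1.71494679] 98.25921339302475
[ 0.5  2.  -0.2 -0.1  0.3  2.4  0.2 -0.2  2.2 -0.5 -3.9 -2.7]
[[ -47.8   57.4   60. ]
 [ -54.   -24.    60. ]
 [-158.3   63.8   60. ]
 [-106.7   18.4   60. ]]
module in fix [-1.05773822e+02  1.94318058e+01 -5.62280389e-02] -3.2216293202776662 [-0.7  0.9  0.8 -1.5 -0.   0.7]
scene [[313.0, 222.0], [239.0, 295.0], [337.0, 361.0], [343.0, 168.0], [435.0, 217.0]]
[[311.0, 248.0], [338.0, 266.0], [282.0, 280.0], [310.0, 300.0]]
side [[340.0, 263.0], [376.0, 214.0], [274.0, 202.0], [335.0, 338.0], [196.0, 312.0]]
[[327.0, 231.0], [294.0, 225.0], [340.0, 209.0], [309.0, 204.0]]
```

Request:
send_rows(
  plan=[
    [0, 0.2, -1.2, 0, 0, 0, -0.148],
    [0, 0.2, -1.2, 0, 0, 0, -0.148],
    [0, 0.2, -1.2, -1, 0, 0, -0.148],
    [0, 0.2, -1.2, -2, 0, 0, -0.148],
    [0, 0.2, -1.2, -2, 0, 0, -0.148],
    [0, 0.2, -1.2, -2, 0, 0, -0.148],
    [0, 0.2, -1.2, -2, 0, 0, -0.148],
    [0, 0.2, -1.2, -2, 0, 0, -0.148],
    [0, 0, -1.2, -2, 0, 0, -0.148],
    [0, 0, 0, -2, 0, 0, -0.148],
  ],
)

```text
t: 4.05
tool_pos: [492.3, -130.3, 149.5]
tool_rot: [179.1, 0.4, 13.3]
force: [-0.2, -0.0, 0.1]
width: 0.501
```

```bash
cat >> h.py <<'E'
def infix(s):
    f=np.load("fix.npy"); p=tf(np.linalg.inv(pose(*f)),s['tool_pos'])[0]
    return p.round(1), round(s['tool_rot'][2]-np.degrees(f[2]),2)
def delta(s,x,y,z,yaw):  # target in fixture -> world cm shift, rotvec
    from scipy.spatial.transform import Rotation as R
    f=np.load("fix.npy"); P=tf(pose(*f),[[x,y,z]])[0]-s['tool_pos']
    Rt=R.from_euler('xyz',[180,0,yaw+np.degrees(f[2])],degrees=True)
    Rc=R.from_euler('xyz',s['tool_rot'],degrees=True)
    return (P/10).round(2),(Rt*Rc.inv()).as_rotvec().round(3)
E
python3 - <<'E'
from h import *
s=status.get_state(); print(s['t'],s['tool_pos'],s['tool_rot'],infix(s),s['q'].round(0)); print(delta(s,-106,88,80,-90))
E
```

```text
4.05 [ 492.27041447 -130.28662742  149.53563775] [179.1243121    0.35800325  13.31440621] (array([-124.3,   90.8,  149.5]), np.float64(-84.94)) [ 18.  24. -14. 112.  10.  45. -78.]
(array([ 0.02,  1.85, -6.95]), array([ 0.016, -0.003, -0.088]))
```

Request:
send_rows(
  plan=[
    [0, 0, 0.9, -2, 0.008, 0, -0.044],
    [0, 0, 0.95, -2.5, 0.008, -0.003, -0.044],
    [0, 0, 0, -2.4, 0, 0, 0],
    [0, 0, 0, 0, 0, 0, 0],
  ],
)

```text
t: 4.45
tool_pos: [490.2, -116.9, 75.9]
tool_rot: [179.9, 0.2, 7.3]
force: [-0.3, -1.2, 0.1]
width: 0.5
```

```bash
python3 - <<'E'
from h import *
s=status.get_state(); print(s['t'],s['tool_pos'],s['tool_rot'],infix(s)); print(delta(s,-106,88,22,-90))
im=eyes.snapshot("wrist"); cv2.imwrite("pics/w2.png",im[:,:,::-1])
E
```

```text
4.45 [ 490.18520328 -116.94881286   75.91250103] [179.92280756   0.22668606   7.29517391] (array([-110.8,   91. ,   75.9]), np.float64(-90.96))
(array([ 0.22,  0.52, -5.39]), array([ 0.002, -0.004,  0.017]))
```

View pics/w2.png

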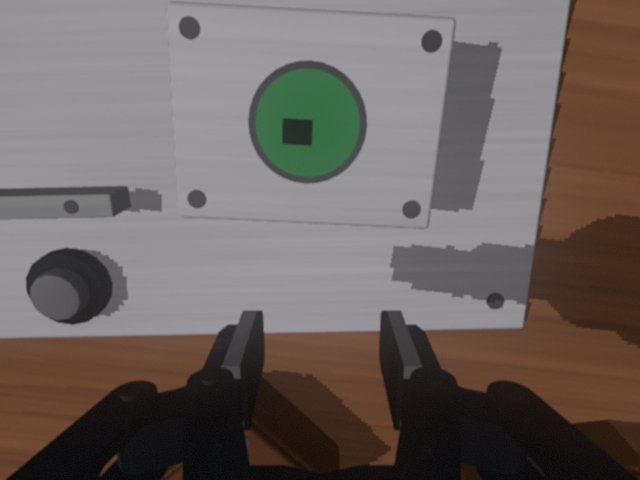

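Request:
send_rows(
  plan=[
    [0, 0.1, 0.3, -2, 0.001, -0.002, 0.009],
    [0, 0.1, 0.22, -2, 0.001, -0.002, 0.008],
    [0, 0, 0, -1.4, 0, 0, 0],
    [0, 0, 0, 0, 0, 0, 0],
  ],
)

```text
t: 4.9
tool_pos: [496.0, -115.5, 27.1]
tool_rot: [179.8, -0.5, 8.1]
force: [0.6, 0.1, 0.2]
width: 0.5
```

```bash
python3 - <<'E'
from h import *
s=status.get_state(); print(s['t'],s['tool_pos'],s['tool_rot'],infix(s),s['force']); print(delta(s,-106,70,22,-90))
E
```

```text
4.9 [ 496.02080725 -115.53493446   27.08599055] [179.77567544  -0.46022175   8.13329105] (array([-110.3,   85. ,   27.1]), np.float64(-90.13)) [0.60471955 0.10745198 0.200378  ]
(array([ 1.42,  0.64, -0.51]), array([0.003, 0.009, 0.002]))
```

Request:
send_rows(
  plan=[
    [0, 0.5, 0.4, -0.4, 0.003, 0.005, 0.002],
    [0, 0.4, 0.3, -0.2, 0, 0.004, 0],
    [0, 0.3, 0.1, 0, 0, 0, 0],
    [0, 0.3, 0.05, 0, 0, 0, 0],
    [0, 0, 0, 0, 0, 0, 0],
  ],
)

```text
t: 5.4
tool_pos: [514.0, -107.9, 24.7]
tool_rot: [179.9, -0.1, 8.2]
force: [-1.1, 0.0, -0.3]
width: 0.5
```

```bash
python3 - <<'E'
from h import *
s=status.get_state(); print(s['t'],s['tool_pos'],s['tool_rot'],infix(s),s['force']); print(delta(s,-106,53,22,-90))
E
```

```text
5.4 [ 514.00266736 -107.90123512   24.66277785] [ 1.79934589e+02 -1.09915677e-01  8.15823831e+00] (array([-105.3,   66.1,   24.7]), np.float64(-90.1)) [-1.14977526  0.02486695 -0.27953838]
(array([ 1.31,  0.12, -0.27]), array([0.001, 0.002, 0.002]))
```

Request:
send_rows(
  plan=[
    [0, 0.3, 0.04, -0.1, 0, 0, 0],
    [0, 0.3, 0.04, -0.1, 0, 0, 0],
    [0, 0, 0, 0, 0, 0, 0],
  ],
)

```text
t: 5.7
tool_pos: [518.9, -107.8, 23.1]
tool_rot: [179.9, 0.0, 8.1]
force: [0.1, 0.3, 0.9]
width: 0.497
```

```bash
python3 - <<'E'
from h import *
s=status.get_state(); print(s['t'],s['tool_pos'],s['tool_rot'],infix(s),s['force']); print(delta(s,-106,53,22,-90))
im=eyes.snapshot("wrist"); cv2.imwrite("pics/w3.png",im[:,:,::-1])
E
```

```text
5.7 [ 518.91607    -107.84800881   23.09718796] [1.79898895e+02 2.88997996e-02 8.11511813e+00] (array([-105.9,   61.2,   23.1]), np.float64(-90.14)) [0.10951106 0.25994009 0.93281455]
(array([ 0.82,  0.11, -0.11]), array([ 0.002, -0.   ,  0.003]))
```

View pics/w3.png

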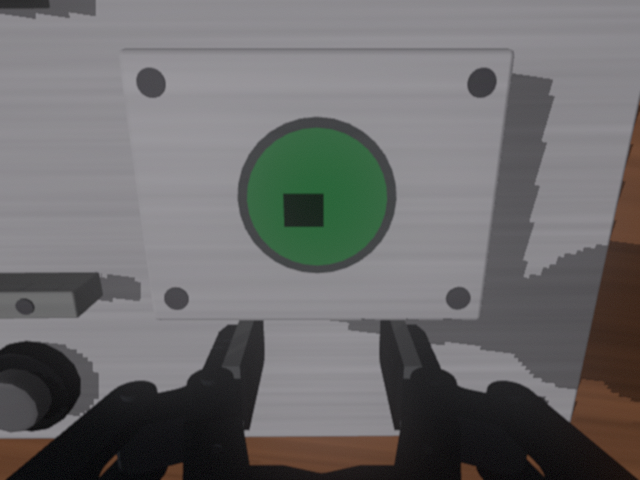

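```bash
cat > m.py <<'E'
from h import *
from scipy.optimize import least_squares
def modfit(uv,corners,st,x0=(-100,0,0)):
    K,W=cal("wrist",st); f=np.load("fix.npy"); c=tf(np.linalg.inv(pose(*f)),back(uv,60,K,W))
    s=least_squares(lambda p:(tf(pose(*p),corners)-c)[:,:2].ravel(),x0)
    return s.x[:2].round(1),np.degrees(s.x[2]).round(2),s.fun.round(1)
E
python3 - <<'E'
from m import *
s=status.get_state()
print(modfit([(123,49),(512,50),(480,319),(156,319)],[(55,-42,60),(-55,-42,60),(-55,42,60),(55,42,60)],s))
K,W=cal("wrist",s); f=np.load("fix.npy"); print(tf(np.linalg.inv(pose(*f)),back([(25,307)],32,K,W)), "rail screw near end expected y=58")
E
```

```text
(array([-105.8,    7.9]), np.float64(-0.24), array([ 2.1, -0.9, -2.1, -1. , -1.2,  1. ,  1.2,  0.9]))
[[12.05951693 58.31765505 32.        ]] rail screw near end expected y=58
```

Request:
send_rows(
  plan=[
    [0, 0.35, 0.05, -0.05, 0, 0, 0.003],
    [0, 0.3, 0.05, 0, 0, 0, 0],
    [0, 0.2, 0.03, 0, 0, 0, 0],
    [0, 0, 0, 0, 0, 0, 0],
  ],
)

```text
t: 6.15
tool_pos: [525.4, -107.1, 22.7]
tool_rot: [179.9, 0.3, 8.3]
force: [-0.9, 0.1, -0.3]
width: 0.497
```

```bash
python3 - <<'E'
from h import *
s=status.get_state(); print(s['t'],infix(s),s['force']); print(delta(s,-106,53.3,22,-90))
E
```

```text
6.15 (array([-106.1,   54.7,   22.7]), np.float64(-89.98)) [-0.9334383   0.12484109 -0.33030569]
(array([ 0.14,  0.03, -0.07]), array([ 0.002, -0.004, -0.   ]))
```

Request:
send_rows(
  plan=[
    [0, 0.2, 0.03, 0, 0, 0, 0],
    [0, 0, 0, 0, 0, 0, 0],
  ],
)

```text
t: 6.35
tool_pos: [527.1, -106.8, 22.8]
tool_rot: [179.9, 0.3, 8.3]
force: [-0.7, 1.0, -0.3]
width: 0.499
```

```bash
python3 - <<'E'
from h import *
s=status.get_state(); print(s['t'],infix(s),s['force'])
im=eyes.snapshot("wrist"); cv2.imwrite("pics/w4.png",im[:,:,::-1])
E
```

```text
6.35 (array([-106.1,   53. ,   22.8]), np.float64(-89.98)) [-0.6719106   1.0177757  -0.27047039]
```

View pics/w4.png

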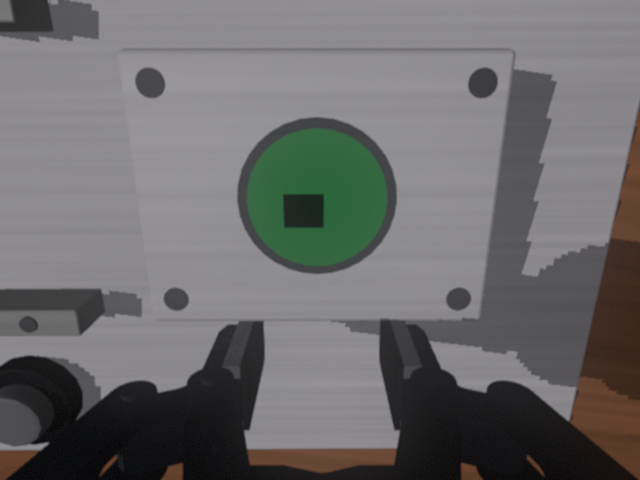

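Request:
send_rows(
  plan=[
    [0, -1.5, -0.2, 0, 0, 0, 0],
    [0, -2, -0.3, 1, 0, 0, 0],
    [0, -1, -1, 4, 0, 0, 0],
    [0, 0, -1, 4, 0, 0, 0.14],
    [0, 0, -1, 2, 0, 0, 0.14],
    [0, 1, -1, 0, 0, 0, 0.14],
    [0, 1, -1, 0, 0, 0, 0.14],
    [0, 1, -1, 0, 0, 0, 0.14],
    [0, 1, -1, 0, 0, 0, 0.14],
    [0, 1, -1, 0, 0, 0, 0.14],
  ],
)

```text
t: 7.4
tool_pos: [535.5, -193.1, 139.8]
tool_rot: [179.3, 0.0, 66.7]
force: [-0.6, 0.5, 0.8]
width: 0.502
```

```bash
python3 - <<'E'
from h import *
s=status.get_state(); print(s['t'],infix(s),s['force']); print(delta(s,-200,0,110,0))
E
```

```text
7.4 (array([-192.7,   57.1,  139.8]), np.float64(-31.57)) [-0.63796774  0.48522863  0.77778778]
(array([ 5.76,  0.1 , -2.98]), array([0.002, 0.012, 0.551]))
```

Request:
send_rows(
  plan=[
    [0, 1.5, 0, 0, 0, 0.003, 0.14],
    [0, 1.5, 0, -0.5, 0, 0.003, 0.14],
    [0, 1.5, 0, -1, 0, 0.003, 0.14],
    [0, 1.3, 0.1, -1, 0, 0.003, 0.13],
    [0, 0, 0, 0, 0, 0, 0],
  ],
)

```text
t: 7.9
tool_pos: [598.2, -194.4, 114.8]
tool_rot: [179.7, 0.1, 99.6]
force: [-0.2, -0.2, 0.1]
width: 0.498
```

```bash
python3 - <<'E'
from h import *
s=status.get_state(); print(s['t'],infix(s),s['force']); print(delta(s,-200,0,22,0))
im=eyes.snapshot("wrist"); cv2.imwrite("pics/w5.png",im[:,:,::-1])
E
```

```text
7.9 (array([-203. ,   -4.8,  114.8]), np.float64(1.29)) [-0.23429046 -0.24160112  0.10540384]
(array([-0.51,  0.23, -9.28]), array([ 0.   ,  0.006, -0.023]))
```

View pics/w5.png

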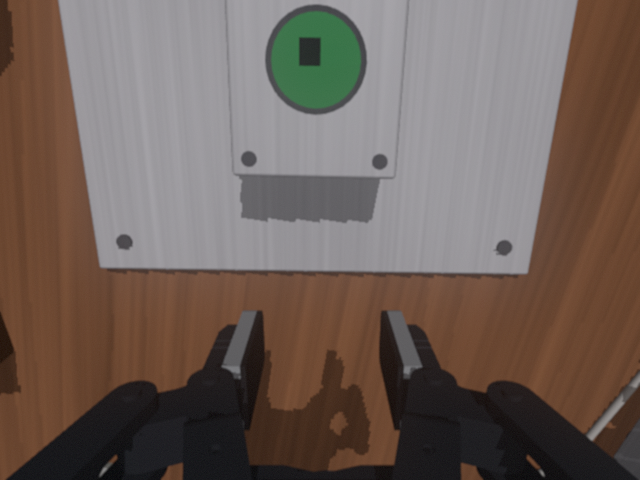

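Request:
send_rows(
  plan=[
    [0, -0.25, 0.1, -3, 0, 0.003, -0.012],
    [0, -0.25, 0.1, -3, 0, 0.003, -0.012],
    [0, 0, 0, -2.5, 0, 0, 0],
    [0, 0, 0, -0.7, 0, 0, 0],
    [0, 0, 0, 0, 0, 0, 0],
  ],
)

```text
t: 8.45
tool_pos: [591.9, -193.7, 25.0]
tool_rot: [179.7, 0.2, 96.7]
force: [-0.8, -0.1, 0.7]
width: 0.499
```

```bash
python3 - <<'E'
from h import *
s=status.get_state(); print(s['t'],infix(s),s['force']); print(delta(s,-175,0,22,0))
E
```

```text
8.45 (array([-201.4,    1.4,   25. ]), np.float64(-1.54)) [-0.82806128 -0.13146945  0.70602857]
(array([-0.25,  2.63, -0.3 ]), array([0.003, 0.005, 0.027]))
```

Request:
send_rows(
  plan=[
    [0, -0.2, 1.5, -0.2, 0.002, 0.003, 0.02],
    [0, 0, 0.4, 0, 0, 0, 0],
    [0, 0, 0, 0, 0, 0, 0],
    [0, 0, 0, 0, 0, 0, 0],
  ],
)

```text
t: 8.85
tool_pos: [591.5, -173.2, 27.3]
tool_rot: [179.6, 0.2, 97.8]
force: [-0.4, 0.3, 0.0]
width: 0.505
```

```bash
python3 - <<'E'
from h import *
s=status.get_state(); print(s['t'],infix(s),s['force']); print(delta(s,-175,0,22,0))
E
```

```text
8.85 (array([-181.1,   -1.2,   27.3]), np.float64(-0.45)) [-0.39619627  0.31326139  0.03594568]
(array([-0.21,  0.58, -0.53]), array([0.002, 0.007, 0.008]))
```

Request:
send_rows(
  plan=[
    [0, -0.15, 0.3, -0.4, 0.002, 0.006, 0.008],
    [0, 0, 0, 0, 0, 0, 0],
    [0, -0.05, 0.4, 0, 0, 0, 0],
    [0, -0.05, 0.4, 0, 0, 0, 0],
    [0, 0, 0, 0, 0, 0, 0],
  ],
)

```text
t: 9.35
tool_pos: [589.1, -162.2, 23.6]
tool_rot: [179.9, 0.1, 98.2]
force: [0.4, 0.0, -0.4]
width: 0.5
```

```bash
python3 - <<'E'
from h import *
s=status.get_state(); print(s['t'],infix(s),s['force']); print(delta(s,-155,0,22,0))
im=eyes.snapshot("wrist"); cv2.imwrite("pics/w6.png",im[:,:,::-1])
E
```

```text
9.35 (array([-169.8,   -0.4,   23.6]), np.float64(-0.03)) [ 0.40475155  0.03539444 -0.37268088]
(array([-0.25,  1.46, -0.16]), array([0.001, 0.001, 0.001]))
```

View pics/w6.png

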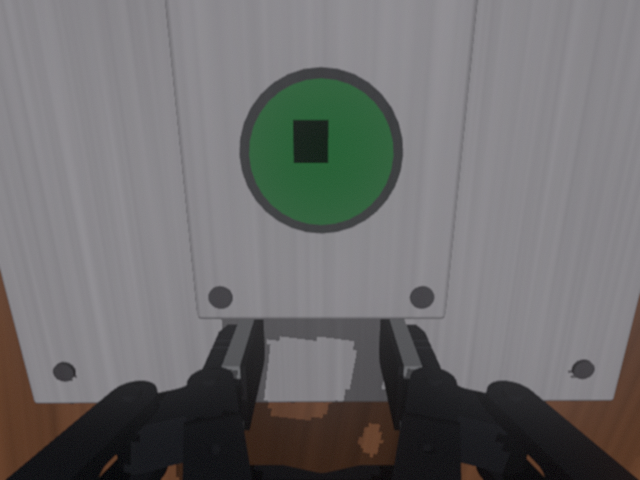

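Request:
send_rows(
  plan=[
    [0, -0.09, 0.5, -0.1, 0, 0, 0],
    [0, -0.09, 0.6, 0, 0, 0, 0],
    [0, -0.09, 0.6, 0, 0, 0, 0],
    [0, -0.09, 0.6, 0, 0, 0, 0],
    [0, 0, 0, 0, 0, 0, 0],
  ],
)

```text
t: 9.9
tool_pos: [585.6, -140.5, 22.9]
tool_rot: [179.9, 0.2, 98.1]
force: [-0.2, 0.2, -0.0]
width: 0.499
```

```bash
python3 - <<'E'
from h import *
s=status.get_state(); print(s['t'],infix(s),s['force']); print(delta(s,-100,0,22,0))
im=eyes.snapshot("wrist"); cv2.imwrite("pics/w7.png",im[:,:,::-1])
im=eyes.snapshot("scene"); cv2.imwrite("pics/s7.png",cv2.resize(im[150:380,230:450,::-1],None,fx=2.6,fy=2.6))
E
```

```text
9.9 (array([-1.478e+02, -1.000e-01,  2.290e+01]), np.float64(-0.16)) [-0.17210262  0.16206738 -0.03349221]
(array([-0.69,  4.73, -0.09]), array([0.004, 0.002, 0.003]))
```

View pics/w7.png

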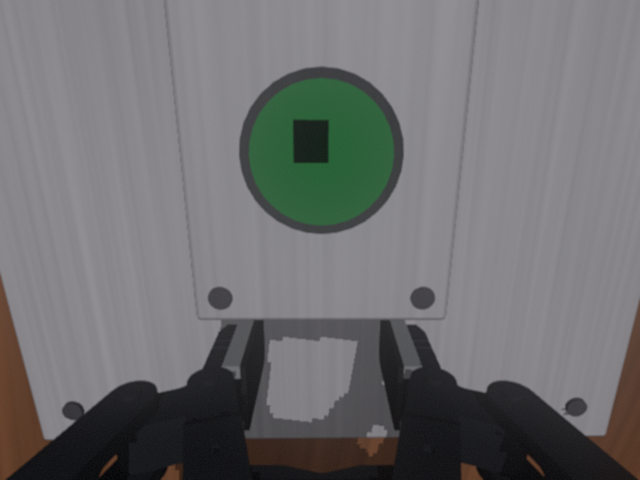

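View pics/s7.png

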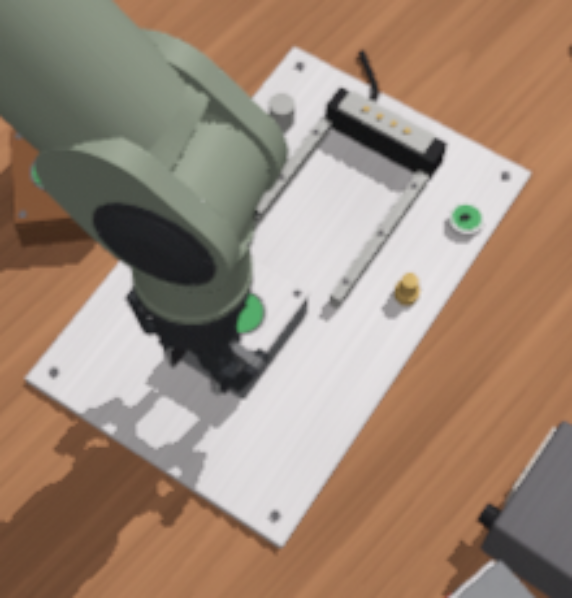

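Request:
send_rows(
  plan=[
    [0, -0.08, 0.5, -0.05, 0.002, 0.001, 0.003],
    [0, -0.09, 0.6, 0, 0, 0, 0],
    [0, -0.09, 0.6, 0, 0, 0, 0],
    [0, -0.09, 0.6, 0, 0, 0, 0],
    [0, -0.09, 0.6, 0, 0, 0, 0],
    [0, -0.09, 0.6, 0, 0, 0, 0],
    [0, 0, 0, 0, 0, 0, 0],
  ],
)

```text
t: 10.7
tool_pos: [580.3, -105.7, 22.6]
tool_rot: [179.9, 0.2, 98.2]
force: [-0.2, 0.5, -0.5]
width: 0.503
```

```bash
python3 - <<'E'
from h import *
s=status.get_state(); print(s['t'],infix(s),s['force']); print(delta(s,-60,0,22,0))
im=eyes.snapshot("wrist"); cv2.imwrite("pics/w8.png",im[:,:,::-1])
E
```

```text
10.7 (array([-1.127e+02,  1.000e-01,  2.260e+01]), np.float64(-0.1)) [-0.24981626  0.50194565 -0.51036706]
(array([-0.74,  5.21, -0.06]), array([0.004, 0.002, 0.002]))
```

View pics/w8.png

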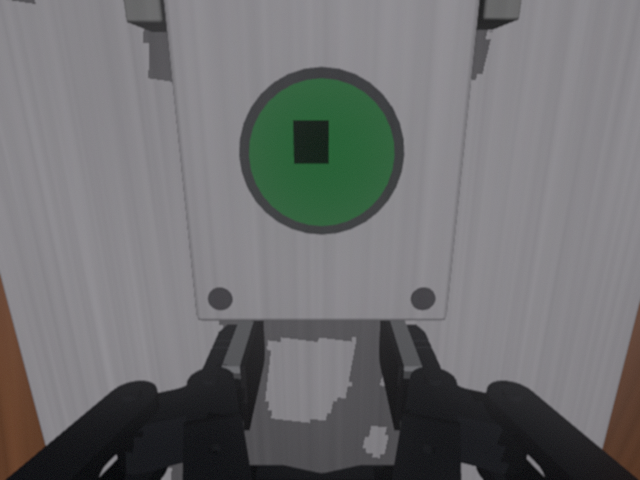

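Request:
send_rows(
  plan=[
    [0, -0.08, 0.5, -0.05, 0.002, 0.001, 0.002],
    [0, -0.09, 0.6, 0, 0, 0, 0],
    [0, -0.09, 0.6, 0, 0, 0, 0],
    [0, -0.09, 0.6, 0, 0, 0, 0],
    [0, -0.09, 0.6, 0, 0, 0, 0],
    [0, -0.09, 0.6, 0, 0, 0, 0],
    [0, -0.09, 0.6, 0, 0, 0, 0],
    [0, 0, 0, 0, 0, 0, 0],
  ],
)

```text
t: 11.55
tool_pos: [574.0, -63.8, 22.3]
tool_rot: [179.9, 0.2, 98.2]
force: [0.1, 0.2, -0.9]
width: 0.499
```

```bash
python3 - <<'E'
from h import *
s=status.get_state(); print(s['t'],infix(s),s['force']); print(delta(s,-20,0,22,0))
im=eyes.snapshot("wrist"); cv2.imwrite("pics/w9.png",im[:,:,::-1])
E
```

```text
11.55 (array([-70.3,   0.4,  22.3]), np.float64(-0.08)) [ 0.06799106  0.24283895 -0.85031708]
(array([-0.69,  4.98, -0.03]), array([0.003, 0.001, 0.001]))
```

View pics/w9.png

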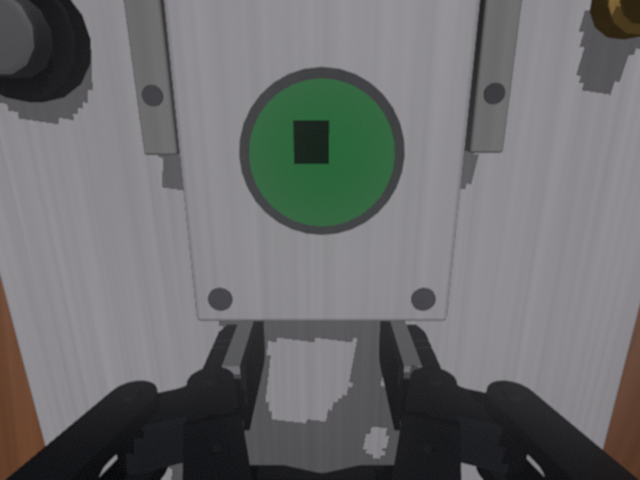

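Request:
send_rows(
  plan=[
    [0, -0.07, 0.5, 0, 0.002, 0.001, 0.001],
    [0, -0.08, 0.6, 0, 0, 0, 0],
    [0, -0.08, 0.6, 0, 0, 0, 0],
    [0, -0.09, 0.6, 0, 0, 0, 0],
    [0, -0.09, 0.6, 0, 0, 0, 0],
    [0, -0.09, 0.6, 0, 0, 0, 0],
    [0, -0.09, 0.6, 0, 0, 0, 0],
    [0, -0.09, 0.6, 0, 0, 0, 0],
    [0, 0, 0, 0, 0, 0, 0],
  ],
)

```text
t: 12.5
tool_pos: [566.5, -13.3, 22.3]
tool_rot: [-180.0, 0.1, 98.2]
force: [0.6, 0.2, -0.0]
width: 0.497
```

```bash
python3 - <<'E'
from h import *
s=status.get_state(); print(s['t'],infix(s),s['force']); print(delta(s,20,0,22,0))
im=eyes.snapshot("wrist"); cv2.imwrite("pics/w10.png",im[:,:,::-1])
E
```

```text
12.5 (array([-19.2,   0.6,  22.3]), np.float64(-0.05)) [ 0.62760291  0.23904255 -0.038638  ]
(array([-0.51,  3.89, -0.03]), array([0.001, 0.   , 0.001]))
```

View pics/w10.png

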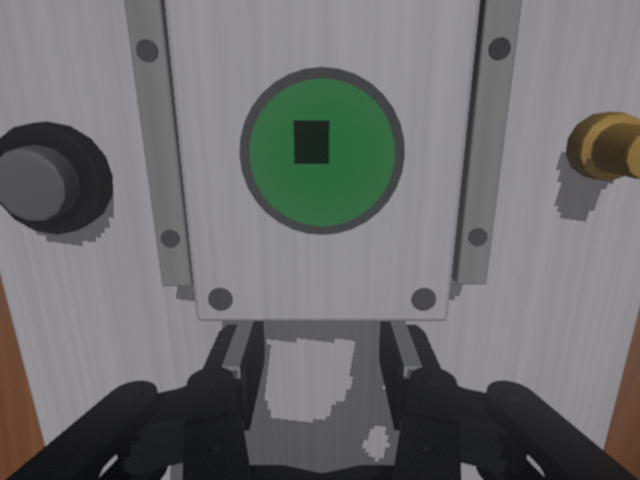

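Request:
send_rows(
  plan=[
    [0, -0.06, 0.5, 0, 0.001, 0, 0.001],
    [0, -0.07, 0.6, 0, 0, 0, 0],
    [0, -0.08, 0.6, 0, 0, 0, 0],
    [0, -0.09, 0.6, 0, 0, 0, 0],
    [0, -0.09, 0.6, 0, 0, 0, 0],
    [0, -0.09, 0.6, 0, 0, 0, 0],
    [0, -0.09, 0.6, 0, 0, 0, 0],
    [0, -0.09, 0.6, 0, 0, 0, 0],
    [0, 0, 0, 0, 0, 0, 0],
  ],
)

```text
t: 13.45
tool_pos: [559.1, 37.0, 22.2]
tool_rot: [-180.0, 0.0, 98.2]
force: [0.1, 0.5, 0.2]
width: 0.501
```

```bash
python3 - <<'E'
from h import *
s=status.get_state(); print(s['t'],infix(s),s['force']); print(delta(s,43.7,0,22,0))
im=eyes.snapshot("wrist"); cv2.imwrite("pics/w11.png",im[:,:,::-1])
E
```

```text
13.45 (array([31.7,  0.6, 22.2]), np.float64(-0.03)) [0.14899087 0.54906677 0.21536987]
(array([-0.11,  1.2 , -0.02]), array([ 0.001, -0.   ,  0.001]))
```

View pics/w11.png

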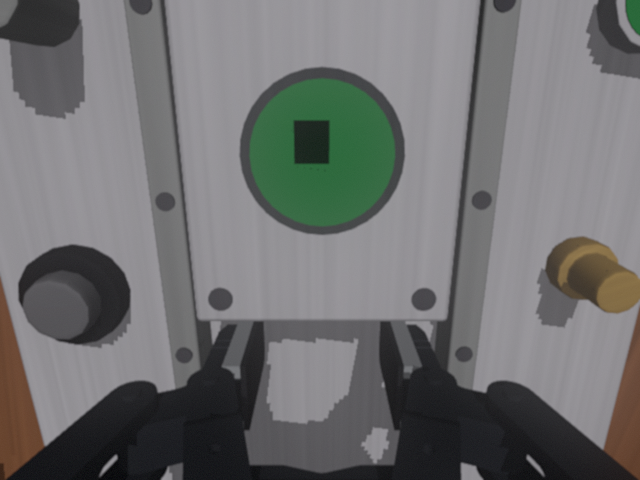

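Request:
send_rows(
  plan=[
    [0, -0.04, 0.3, 0, 0, 0, 0],
    [0, -0.04, 0.3, 0, 0, 0, 0],
    [0, -0.03, 0.25, 0, 0, 0, 0],
    [0, 0, 0, 0, 0, 0, 0],
  ],
)

```text
t: 13.9
tool_pos: [558.1, 44.8, 22.2]
tool_rot: [-180.0, 0.1, 98.2]
force: [0.7, -0.9, 0.7]
width: 0.5
```

```bash
python3 - <<'E'
from h import *
s=status.get_state(); print(s['t'],infix(s),s['force'])
E
```

```text
13.9 (array([39.5,  0.6, 22.2]), np.float64(-0.1)) [ 0.69450236 -0.8727364   0.74969867]
```

Request:
send_rows(
  plan=[
    [0, -0.03, 0.25, 0, 0, 0, 0],
    [0, -0.03, 0.2, 0, 0, 0, 0],
  ],
)

```text
t: 14.1
tool_pos: [557.5, 49.0, 22.2]
tool_rot: [-180.0, 0.1, 98.1]
force: [1.6, -3.6, 0.7]
width: 0.492
```

Request:
send_rows(
  plan=[
    [0, -0.03, 0.2, 0, 0, 0, 0],
  ],
)

```text
t: 14.2
tool_pos: [557.2, 50.9, 22.2]
tool_rot: [-180.0, 0.1, 98.1]
force: [0.3, -4.3, 0.7]
width: 0.501
```

Request:
send_rows(
  plan=[
    [0, -0.03, 0.2, 0, 0, 0, 0],
  ],
)

```text
t: 14.3
tool_pos: [557.2, 52.1, 22.2]
tool_rot: [-180.0, 0.2, 98.1]
force: [5.3, -16.5, 1.5]
width: 0.504
```

Request:
send_rows(
  plan=[
    [0, 0, 0, 0, 0, 0, 0],
    [0, 0, 0, 0, 0, 0, 0],
  ],
)

```text
t: 14.5
tool_pos: [557.3, 52.0, 22.2]
tool_rot: [-180.0, 0.2, 98.1]
force: [1.2, -4.3, -0.3]
width: 0.499
```

```bash
python3 - <<'E'
from h import *
s=status.get_state(); print(s['t'],infix(s),s['force'])
im=eyes.snapshot("wrist"); cv2.imwrite("pics/w12.png",im[:,:,::-1])
im=eyes.snapshot("scene"); cv2.imwrite("pics/s12.png",cv2.resize(im[150:380,230:450,::-1],None,fx=2.6,fy=2.6))
E
```

```text
14.5 (array([46.7,  0.3, 22.2]), np.float64(-0.18)) [ 1.18004561 -4.29074936 -0.30857829]
```

View pics/w12.png

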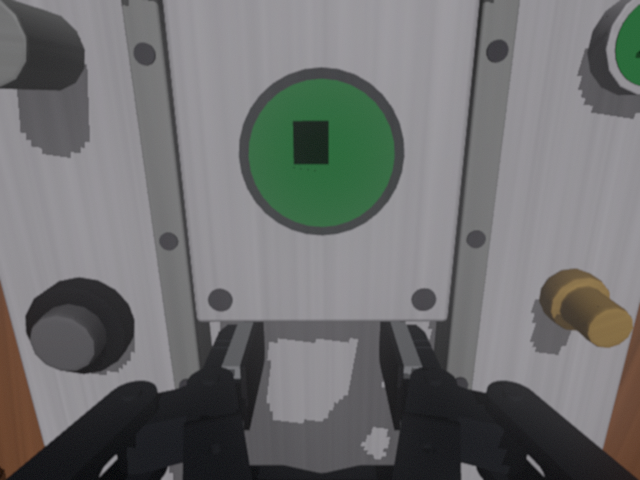

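View pics/s12.png

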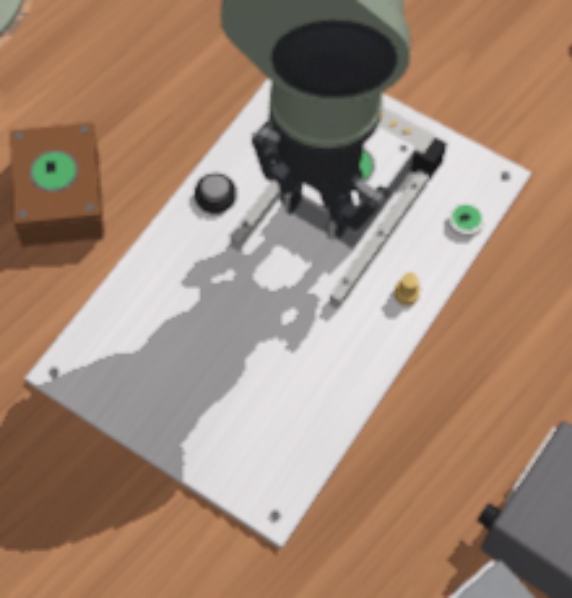

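Request:
send_rows(
  plan=[
    [0, 0.14, -1, 0, 0, 0, 0],
    [0, 0.29, -2, 0, 0, 0, 0],
    [0, 0.14, -1, 2, 0, 0, 0],
    [0, 0, 0, 4, 0, 0, 0],
    [-1, 0, 0, 4, 0, 0, 0],
    [-1, -3, 0.5, 0, 0, 0, 0],
    [-1, -4, 0, 0, 0, 0, 0],
    [-1, -3, 0, 0, 0, 0, 0],
    [-1, 0, 0, 0, 0, 0, 0],
  ],
)

```text
t: 15.5
tool_pos: [459.2, 15.7, 125.3]
tool_rot: [180.0, -0.1, 98.2]
force: [0.6, 0.2, 0.3]
width: 0.002
```

```bash
python3 - <<'E'
from h import *
s=status.get_state(); print(s['t'],s['tool_pos'],infix(s),s['force']); print(delta(s,32,107.5,50,0))
im=eyes.snapshot("wrist"); cv2.imwrite("pics/w13.png",im[:,:,::-1])
im=eyes.snapshot("scene"); cv2.imwrite("pics/s13.png",cv2.resize(im[150:380,230:450,::-1],None,fx=2.6,fy=2.6))
E
```

```text
15.5 [459.18105745  15.70144941 125.26555988] (array([ 24.9, 102.6, 125.3]), np.float64(-0.11)) [0.63364971 0.16461861 0.25952767]
(array([-0.59,  0.63, -7.53]), array([-0.002, -0.   ,  0.002]))
```

View pics/w13.png

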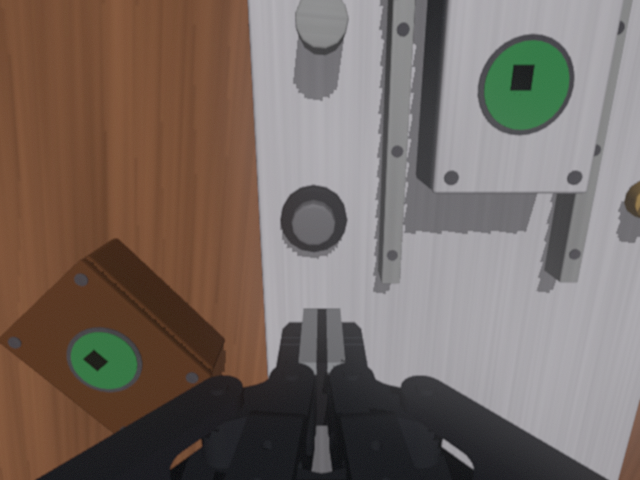

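View pics/s13.png

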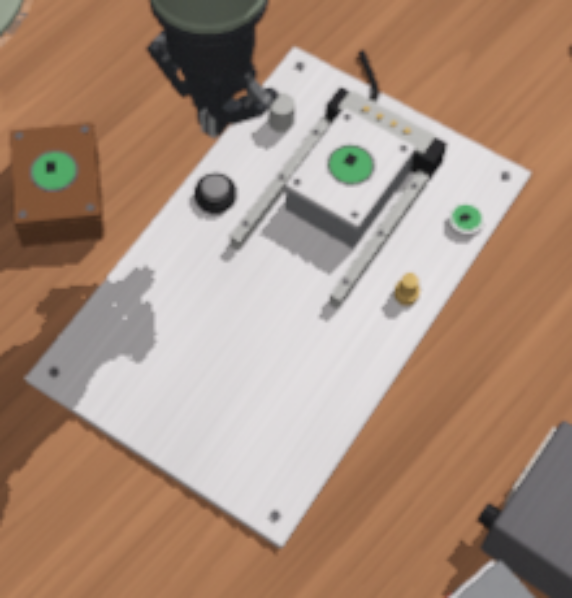

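```bash
python3 - <<'E'
from h import *
s=status.get_state(); K,W=cal("wrist",s); f=np.load("fix.npy"); Ti=np.linalg.inv(pose(*f))
k=back([(313,223)],32,K,W); print(k,tf(Ti,k)); print(tf(Ti,back([(433,193),(587,191)],60,K,W)))
print(tf(Ti,back([(403,30),(397.5,151),(392,255),(575,254)],32,K,W)))
print((k[0]-s['tool_pos'])/10, s['tool_rot'])
E
```

```text
[[455.94951286  23.47495253  32.        ]] [[ 33.05769194 104.6809813   32.        ]]
[[ 57.4394882   38.97215709  60.        ]
 [ 58.25596983 -44.3625895   60.        ]]
[[141.41181848  54.86893941  32.        ]
 [ 76.86658427  54.48051264  32.        ]
 [ 11.76465171  54.58083977  32.        ]
 [ 12.01303639 -61.94186806  32.        ]]
[-0.63970524  0.75088036 -9.34387705] [ 1.79862494e+02 -1.45802120e-01  9.81118255e+01]
```

Request:
send_rows(
  plan=[
    [-1, -0.6, 0.7, -2, 0, 0, 0],
    [-1, 0, 0, -3, 0, 0, 0],
    [-1, 0, 0, -2, 0, 0, 0],
    [-1, 0, 0, 0, 0, 0, 0],
    [-1, 0, 0, 0, 0, 0, 0],
  ],
)

```text
t: 16.1
tool_pos: [461.4, 23.9, 53.8]
tool_rot: [179.6, -0.3, 98.0]
force: [-0.1, 0.9, 0.3]
width: 0.002
```

```bash
python3 - <<'E'
from h import *
s=status.get_state(); print(s['t'],s['tool_pos'],infix(s),s['force']); print(delta(s,32.5,106,30,0))
im=eyes.snapshot("wrist"); cv2.imwrite("pics/w14.png",im[:,:,::-1])
E
```

```text
16.1 [461.36480849  23.91307704  53.77002633] (array([32.7, 99.3, 53.8]), np.float64(-0.22)) [-0.06298538  0.87157219  0.33812728]
(array([-0.66, -0.12, -2.38]), array([-0.006,  0.006,  0.004]))
```

View pics/w14.png

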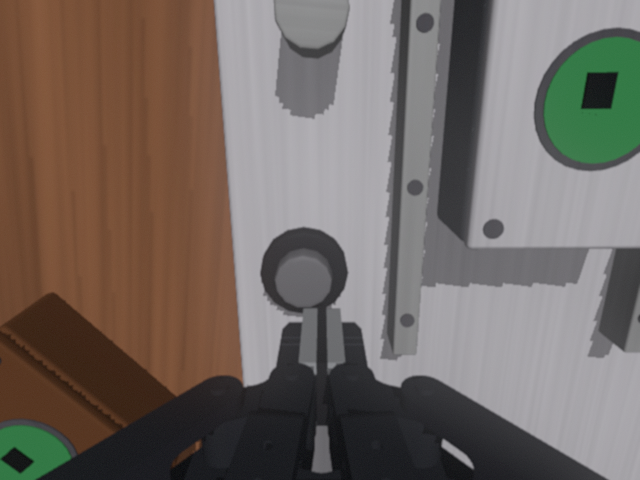

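Request:
send_rows(
  plan=[
    [-1, -0.6, -0.1, -0.6, -0.005, 0.005, 0.004],
    [-1, 0, 0, 0, 0, 0, 0],
    [-1, 0, 0, 0, 0, 0, 0],
  ],
)

```text
t: 16.45
tool_pos: [456.4, 22.6, 49.3]
tool_rot: [179.8, 0.0, 98.2]
force: [-0.0, 0.1, 0.5]
width: 0.003
```

```bash
python3 - <<'E'
from h import *
s=status.get_state(); print(s['t'],s['tool_pos'],infix(s),s['force']); print(delta(s,32.5,106,30,0))
im=eyes.snapshot("wrist"); cv2.imwrite("pics/w15.png",im[:,:,::-1])
E
```

```text
16.45 [456.39351504  22.59073859  49.29806509] (array([ 32.1, 104.4,  49.3]), np.float64(-0.03)) [-0.04136433  0.12577048  0.52137852]
(array([-0.17,  0.01, -1.93]), array([-0.001,  0.004,  0.   ]))
```

View pics/w15.png

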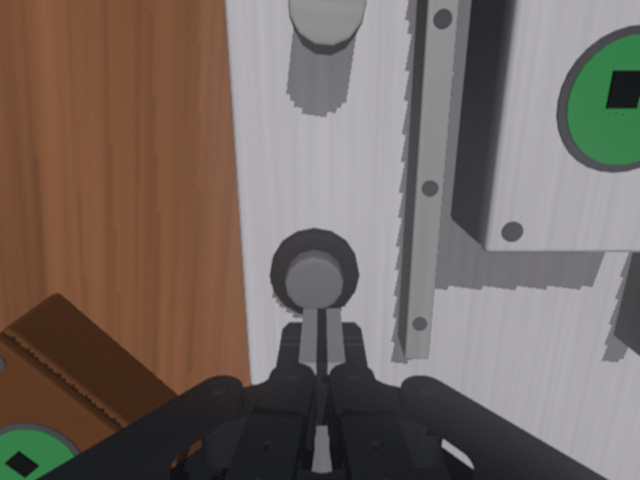

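Lined up (key at pixel (314,280), tips at (322,310), about 2 mm left to go). Pressing now.

Request:
send_rows(
  plan=[
    [-1, -0.15, 0, -0.8, 0, 0.002, 0],
    [-1, -0.05, 0, -0.6, 0, 0, 0],
    [-1, 0, 0, -0.3, 0, 0, 0],
    [-1, 0, 0, -0.2, 0, 0, 0],
  ],
)

```text
t: 16.9
tool_pos: [454.5, 22.4, 29.1]
tool_rot: [179.8, -0.0, 98.2]
force: [0.5, 0.7, 0.3]
width: -0.0
```

Request:
send_rows(
  plan=[
    [-1, 0, 0, -0.3, 0, 0, 0],
  ],
)

```text
t: 17.0
tool_pos: [454.5, 22.5, 25.9]
tool_rot: [179.8, -0.0, 98.2]
force: [0.3, 0.1, 0.0]
width: 0.005
```

Request:
send_rows(
  plan=[
    [-1, 0, 0, -0.3, 0, 0, 0],
  ],
)

```text
t: 17.1
tool_pos: [454.5, 22.5, 22.6]
tool_rot: [179.9, -0.0, 98.2]
force: [0.1, -0.2, 0.2]
width: 0.004
```

```bash
python3 - <<'E'
from h import *
s=status.get_state(); print(s['t'],s['tool_pos'],infix(s),s['force'],s['wrist_torque'])
im=eyes.snapshot("wrist"); cv2.imwrite("pics/w16.png",im[:,:,::-1])
im=eyes.snapshot("side"); cv2.imwrite("pics/d16.png",cv2.resize(im[180:360,230:430,::-1],None,fx=3,fy=3,interpolation=2))
E
```

```text
17.1 [454.47866806  22.47120259  22.56818947] (array([ 32.3, 106.3,  22.6]), np.float64(-0.04)) [ 0.14172055 -0.2172246   0.22291984] [0.04367387 0.04352482 0.00827662]
```

View pics/w16.png

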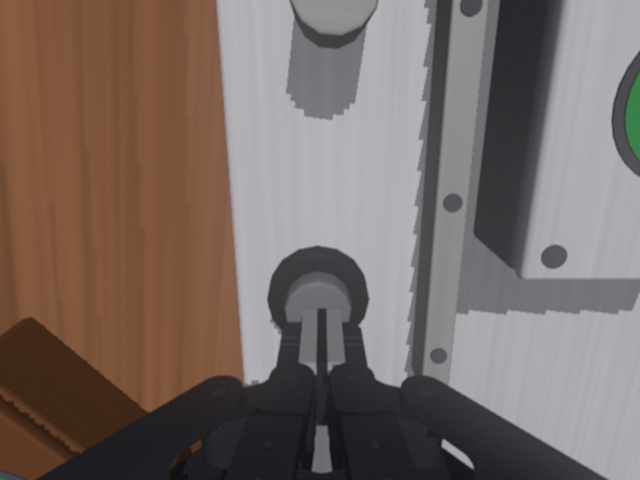

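View pics/d16.png

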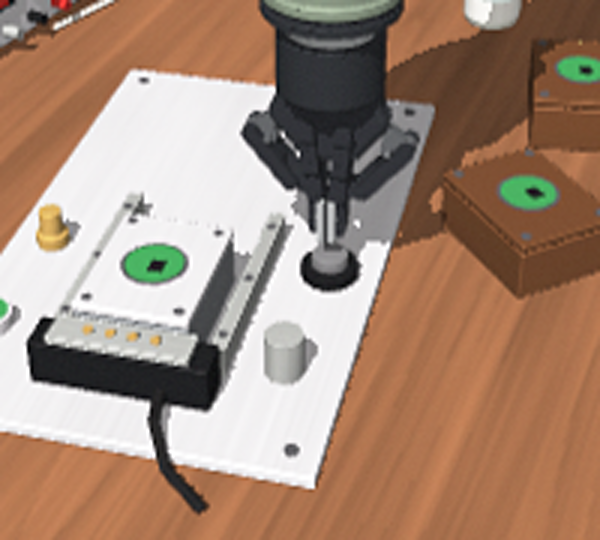

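```bash
python3 - <<'E'
from h import *
s=status.get_state(); K,W=cal("wrist",s); f=np.load("fix.npy"); F=pose(*f); Ti=np.linalg.inv(F)
p=s['tool_pos']; x=F[:3,0]
print('TCP',proj([p,p+11*x,p-11*x,p+11*x+[0,0,10]],K,W))
for z in (26,32): print(z,tf(Ti,back([(318,302)],z,K,W)))
for (xx,yy) in ((32.3,107),):
  for z in (22,26,32): print(z,proj(tf(F,[(xx,yy,z),(xx+14,yy,z),(xx,yy+14,z)]),K,W).round(0).tolist())
K,W=cal("side"); print(((proj([p,p+11*x,p-11*x],K,W)-[230,180])*3).round(0)); print(((proj(tf(F,[(32.3,107,32),(32.3,107,22)]),K,W)-[230,180])*3).round(0))
E
python3 - <<'E'
import cv2
im=cv2.imread("pics/w16.png")[230:380,230:430]
cv2.imwrite("pics/w16c.png",cv2.resize(im,None,fx=4,fy=4,interpolation=2))
E
```

```text
TCP [[321.95155223 301.4025639 ]
 [321.93315214 277.26876981]
 [321.96926284 324.63202176]
 [322.00163177 287.21630532]]
26 [[ 33.74954212 108.10418835  26.        ]]
32 [[ 36.68656505 108.05781106  32.        ]]
22 [[321.0, 301.0], [321.0, 270.0], [288.0, 301.0]]
26 [[321.0, 305.0], [321.0, 274.0], [287.0, 305.0]]
32 [[321.0, 312.0], [321.0, 280.0], [286.0, 312.0]]
[[328. 260.]
 [325. 269.]
 [331. 252.]]
[[329. 250.]
 [329. 261.]]
```

View pics/w16c.png

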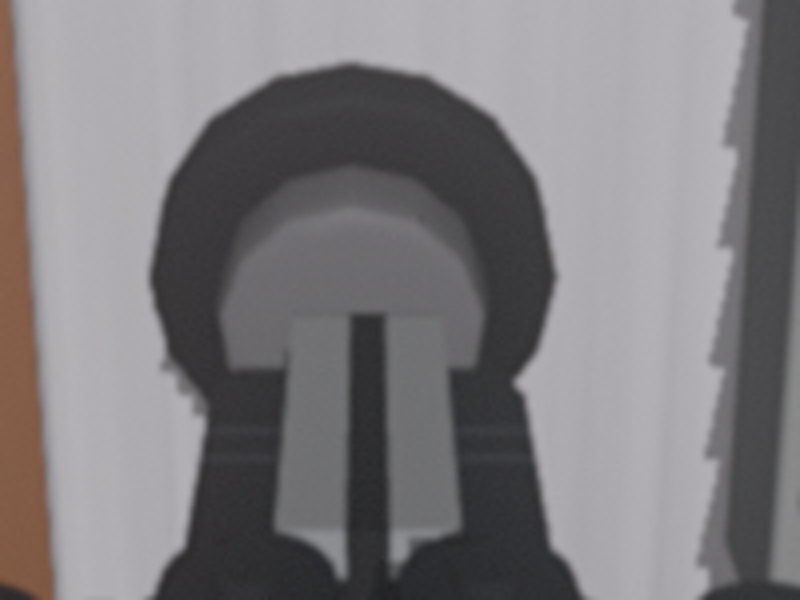

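Request:
send_rows(
  plan=[
    [-1, 0, 0, -0.3, 0, 0, 0],
  ],
)

```text
t: 17.3
tool_pos: [454.5, 22.5, 19.6]
tool_rot: [179.9, -0.0, 98.2]
force: [1.3, -0.3, 0.3]
width: -0.003
```

Request:
send_rows(
  plan=[
    [-1, 0, 0, -0.3, 0, 0, 0],
  ],
)

```text
t: 17.4
tool_pos: [454.6, 22.5, 16.4]
tool_rot: [179.8, -0.0, 98.2]
force: [-0.8, 0.1, 0.4]
width: -0.002
```

Request:
send_rows(
  plan=[
    [-1, 0, 0, -0.2, 0, 0, 0],
  ],
)

```text
t: 17.5
tool_pos: [454.6, 22.5, 14.2]
tool_rot: [179.8, -0.0, 98.2]
force: [0.1, 0.7, 0.7]
width: 0.001
```

```bash
python3 - <<'E'
from h import *
s=status.get_state(); print(s['t'],s['tool_pos'],infix(s),s['force'],s['width'])
im=eyes.snapshot("wrist"); a=cv2.resize(im[230:380,230:430,::-1],None,fx=2,fy=2,interpolation=2)
im=eyes.snapshot("side"); b=cv2.resize(im[210:285,290:390,::-1],None,fx=4,fy=4,interpolation=2)
cv2.imwrite("pics/c17.png",np.hstack([a,b]))
E
```

```text
17.5 [454.58923882  22.50073584  14.18296614] (array([ 32.3, 106.2,  14.2]), np.float64(-0.05)) [0.1433806  0.68249379 0.66417433] 0.0006793605461578276
```

View pics/c17.png

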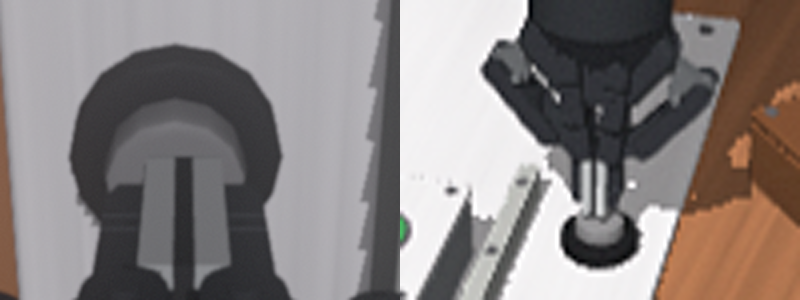

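```bash
python3 - <<'E'
from h import *
s=status.get_state(); K,W=cal("wrist",s); f=np.load("fix.npy"); Ti=np.linalg.inv(pose(*f))
for z in (14,24,32,40,45): print(z,tf(Ti,back([(322,309)],z,K,W)).round(1))
E
```

```text
14 [[ 28.7 106.3  14. ]]
24 [[ 33.8 106.3  24. ]]
32 [[ 37.8 106.3  32. ]]
40 [[ 41.9 106.4  40. ]]
45 [[ 44.5 106.4  45. ]]
```

Request:
send_rows(
  plan=[
    [-1, 0, 0, -0.2, 0, 0, 0],
  ],
)

```text
t: 17.7
tool_pos: [454.6, 22.5, 12.2]
tool_rot: [179.8, -0.0, 98.2]
force: [-0.1, -0.2, -0.4]
width: -0.003
```

Request:
send_rows(
  plan=[
    [-1, 0, 0, -0.2, 0, 0, 0],
  ],
)

```text
t: 17.8
tool_pos: [454.6, 22.5, 10.1]
tool_rot: [179.8, -0.0, 98.2]
force: [-0.5, 1.1, 0.6]
width: 0.006
```

Request:
send_rows(
  plan=[
    [-1, 0, 0, -0.2, 0, 0, 0],
  ],
)

```text
t: 17.9
tool_pos: [454.7, 22.5, 8.0]
tool_rot: [179.8, -0.0, 98.2]
force: [-0.6, -0.1, 1.6]
width: -0.002
```

Request:
send_rows(
  plan=[
    [-1, 0, 0, -0.2, 0, 0, 0],
  ],
)

```text
t: 18.0
tool_pos: [454.7, 22.5, 5.9]
tool_rot: [179.8, -0.0, 98.2]
force: [-1.1, -0.1, 3.1]
width: -0.002
```

Request:
send_rows(
  plan=[
    [-1, 0, 0, -0.2, 0, 0, 0],
  ],
)

```text
t: 18.1
tool_pos: [454.7, 22.5, 3.8]
tool_rot: [179.8, 0.0, 98.2]
force: [-0.6, 0.0, 5.0]
width: -0.001
```

Request:
send_rows(
  plan=[
    [-1, 0, 0, -0.2, 0, 0, 0],
  ],
)

```text
t: 18.2
tool_pos: [455.0, 22.5, 2.3]
tool_rot: [179.8, 0.0, 98.2]
force: [-13.2, -1.2, 69.3]
width: 0.001
```

Request:
send_rows(
  plan=[
    [-1, 0, 0, 0.05, 0, 0, 0],
  ],
)

```text
t: 18.3
tool_pos: [454.8, 22.5, 3.4]
tool_rot: [179.8, 0.1, 98.2]
force: [-5.9, -0.2, 11.9]
width: -0.003
```

Request:
send_rows(
  plan=[
    [-1, 0, 0, 1, 0, 0, 0],
    [-1, 0, 0, 3, 0, 0, 0],
    [-1, 0, 0, 4, 0, 0, 0],
    [-1, 0, 0, 4, 0, 0, 0],
    [-1, 0, 0, 2, 0, 0, 0],
    [-1, 0, 0, 0, 0, 0, 0],
  ],
)

```text
t: 18.9
tool_pos: [453.4, 23.2, 148.3]
tool_rot: [179.9, 0.0, 98.3]
force: [0.2, 0.2, -0.1]
width: 0.004
```

```bash
python3 - <<'E'
from h import *
s=status.get_state(); print(s['t'],s['tool_pos'],infix(s),s['force'],s['width'])
im=eyes.snapshot("wrist"); cv2.imwrite("pics/w20.png",im[:,:,::-1])
im=eyes.snapshot("side"); cv2.imwrite("pics/d20.png",cv2.resize(im[180:360,180:430,::-1],None,fx=3,fy=3,interpolation=2))
E
```

```text
18.9 [453.37828695  23.23169663 148.30029406] (array([ 33.2, 107.3, 148.3]), np.float64(0.08)) [ 0.21609151  0.24358301 -0.09713107] 0.003590660182552018
```

View pics/w20.png

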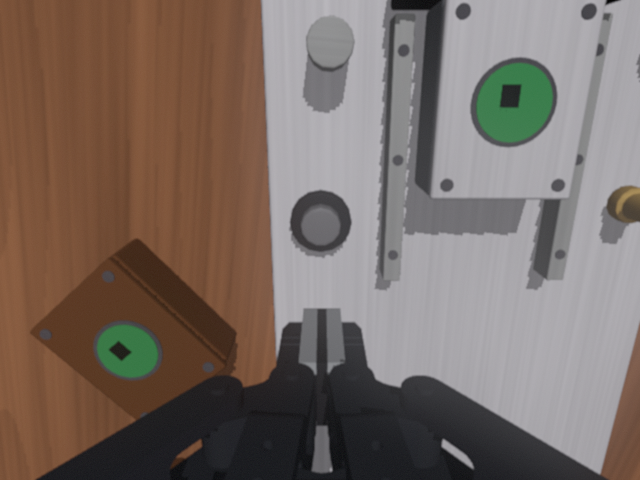

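View pics/d20.png

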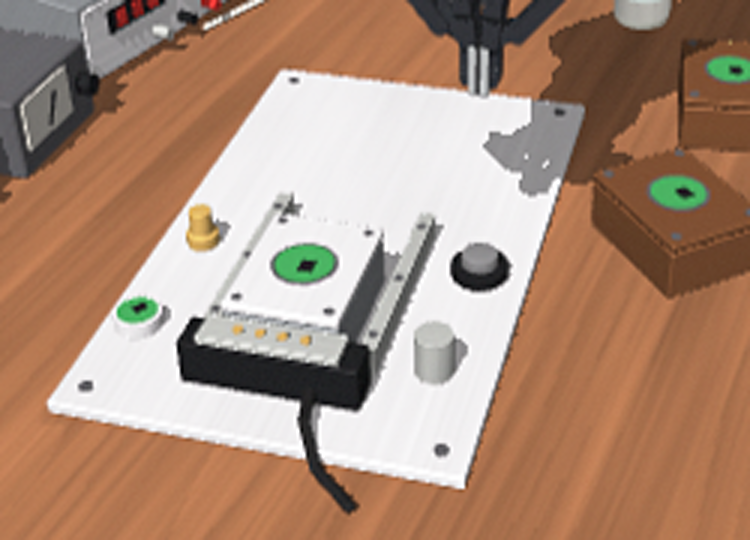

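```bash
python3 - <<'E'
from rig import manip
print(manip.close_job())
E
```

```text
the job is handed in; nothing more can be done
None
```

The module is home against the contact block, and the start key has been pressed fully down and let go. I handed the job in at about 19 s; it gave no verdict.

- **Aligning:** I pushed the grey module sideways with the half-open fingers until it was on the centre line and square. I then pushed it from behind down the lane until the force rose to about 17 N at the block.
- **Module position:** the last measurement, before the key press, put it about 1 mm off centre, straight, at x of about 110 to 111 mm. That reading was corrected by the rail screws. The final pictures, by eye, show it still against the block.
- **Rails:** the pictures showed gaps on both sides all the way, and I saw no sign of contact with the rails.
- **Key:** the force climbed over about 6 mm of travel from 1.6 N to 5 N, then to a hard stop. That last step peaked at about 69 N at the fingertips, more than I intended. The key is up again in the final pictures.
- **Bystanders:** those on the plate look unmoved; I did not check the ones on the bench at the end.

Two readings disagreed with what I expected:
- **Fingertip height:** the shut fingertips met the key about 24 mm lower in TCP height than stated, so the module was probably pushed nearer its upper half than I planned. It did not visibly tip.
- **Fixture position:** my estimate of the fixture's place along the lane was about 2 to 3 mm off. I settled the home position by the contact force, not the measured position.

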